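# Sweep the jar lids into the recycling slot

## Task

Push the three loose gold jar lids across the wooden stand, one at a time, through the gap in the steel fence so that each drops down the slot into the box below. Only push them with the fingers, never pick one up, and leave the little jam jar, the blue cap and everything else on the counter where they are.

Things in the scene. Friction and masses are not known exactly. Their poses are not given: they have to be found in the camera images.
- stand: fixed wooden lid-recycling stand, turned up to 0.3 rad. Origin: on the counter under the middle of the gate; x: push direction through the gate, away from the robot; y: left along the fence. Flat deck 75 mm above the counter, x -190 to 4 mm, y -120 to 120 mm, no rim on its robot side and its left and right sides; a steel fence across its far end
- gate (a point): middle of the gate at deck height, in the fence's robot-side face (stand x 0, y 0, z 75 mm; axes as the stand). The gate is a gap 52 mm wide (y -26 to 26 mm) in the fence, which is 10 mm thick (x 0 to 10 mm), 25 mm high above the deck and as wide as the deck; the gap's ends are rounded at 5 mm radius
- slot (a point): middle of the slot at deck height (stand x 35, y 0, z 75 mm; axes as the stand). The slot is an opening just behind the gate, x 4 to 66 mm, y -30 to 30 mm, walled at both sides and its far end by steel guards 25 mm above the deck. A lid drops once its centre is a few mm past x = 4 mm, so fingers behind it need not enter the gate
- box (a point): middle of the floor of the collecting box under the slot (stand x 25, y 0, z 5 mm). Inside: x -34 to 84 mm, y -52 to 52 mm, z 5 to 60 mm; its front (away from the robot) is clear
- lid0: gold steel jar lid (one of three alike), a disc 44 mm in diameter, 14 mm high, about 15 g, flat and loose on the deck; slides with well under 1 N. Origin: centre of its underside. Lids start with centres 115 to 150 mm before the fence, one near the deck's middle line and one about 72 mm to either side, at least 52 mm apart
- lid1: gold steel jar lid (one of three alike), a disc 44 mm in diameter, 14 mm high, about 15 g, flat and loose on the deck; slides with well under 1 N. Origin: centre of its underside. Lids start with centres 115 to 150 mm before the fence, one near the deck's middle line and one about 72 mm to either side, at least 52 mm apart
- lid2: gold steel jar lid (one of three alike), a disc 44 mm in diameter, 14 mm high, about 15 g, flat and loose on the deck; slides with well under 1 N. Origin: centre of its underside. Lids start with centres 115 to 150 mm before the fence, one near the deck's middle line and one about 72 mm to either side, at least 52 mm apart
- jam: full mini jam jar, amber with a white cap, 44 mm in diameter, 52 mm high, 80 g, standing on the deck close to the fence, 84 to 98 mm to one side of the gate's middle and 30 to 38 mm before the fence; not to be disturbed. Origin: centre of its underside
- bluecap: blue plastic bottle cap, 36 mm in diameter, 20 mm high, 15 g, on the deck close to the fence on the other side of the gate from the jam jar, at the same distances; not to be disturbed. Origin: centre of its underside
- mug: blue mug, 80 mm in diameter without its handle, 90 mm high, on the counter to the left; bystander. Origin: centre of its underside
- spice: spice jar with black cap, 44 mm in diameter, 95 mm high, on the counter to the right; bystander. Origin: centre of its underside
- soap: green washing-up bottle with white cap, 60 mm in diameter, 170 mm high, far left on the counter; bystander. Origin: centre of its underside
- spatula: kitchen spatula with dark wooden handle lying on the counter to the right, under 35 mm high; bystander. Origin: on its long axis, at its underside

How it is judged (in metres and radians):
On the way, in this order (a step that is already met when the one before it is completed fails the run):
1. a first lid has dropped into the box (((height (world z) of lid0 between 0 and 0.06 m and x of lid0 in the frame of stand between -0.036 and 0.086 m and y of lid0 in the frame of stand between -0.054 and 0.054 m) or (height (world z) of lid1 between 0 and 0.06 m and x of lid1 in the frame of stand between -0.036 and 0.086 m and y of lid1 in the frame of stand between -0.054 and 0.054 m) or (height (world z) of lid2 between 0 and 0.06 m and x of lid2 in the frame of stand between -0.036 and 0.086 m and y of lid2 in the frame of stand between -0.054 and 0.054 m))), for 0.2 s.
2. a second lid has dropped into the box ((((height (world z) of lid0 between 0 and 0.06 m and x of lid0 in the frame of stand between -0.036 and 0.086 m and y of lid0 in the frame of stand between -0.054 and 0.054 m) and (height (world z) of lid1 between 0 and 0.06 m and x of lid1 in the frame of stand between -0.036 and 0.086 m and y of lid1 in the frame of stand between -0.054 and 0.054 m)) or ((height (world z) of lid0 between 0 and 0.06 m and x of lid0 in the frame of stand between -0.036 and 0.086 m and y of lid0 in the frame of stand between -0.054 and 0.054 m) and (height (world z) of lid2 between 0 and 0.06 m and x of lid2 in the frame of stand between -0.036 and 0.086 m and y of lid2 in the frame of stand between -0.054 and 0.054 m)) or ((height (world z) of lid1 between 0 and 0.06 m and x of lid1 in the frame of stand between -0.036 and 0.086 m and y of lid1 in the frame of stand between -0.054 and 0.054 m) and (height (world z) of lid2 between 0 and 0.06 m and x of lid2 in the frame of stand between -0.036 and 0.086 m and y of lid2 in the frame of stand between -0.054 and 0.054 m)))), for 0.2 s.
3. all three lids have dropped into the box (height (world z) of lid0 between 0 and 0.06 m and x of lid0 in the frame of stand between -0.036 and 0.086 m and y of lid0 in the frame of stand between -0.054 and 0.054 m and height (world z) of lid1 between 0 and 0.06 m and x of lid1 in the frame of stand between -0.036 and 0.086 m and y of lid1 in the frame of stand between -0.054 and 0.054 m and height (world z) of lid2 between 0 and 0.06 m and x of lid2 in the frame of stand between -0.036 and 0.086 m and y of lid2 in the frame of stand between -0.054 and 0.054 m), for 0.2 s.
At the end, for the whole second after the job is handed in: All three gold lids lie at rest in the box under the slot (undersides below 60 mm above the counter), dropped in one after another; jam jar and blue cap within 20 mm, other things within 30 mm of where they began; jars, caps, mug and bottle upright within 0.3 rad (all of step 3 and linear speed of each of lid0, lid1, lid2 below 0.02 m/s and distance of each of jam, bluecap from where it was at the start of the episode below 0.02 m and distance of each of mug, spice, soap, spatula from where it was at the start of the episode below 0.03 m and angle between each of jam, bluecap, mug, spice, soap's own z axis and vertical below 0.3 rad); the robot touches nothing.
It fails at once if a lid is lifted more than 15 mm off the deck (height (world z) of any of lid0, lid1, lid2 above 0.09 m).
It fails at once if a lid is knocked off the stand ((height (world z) of lid0 below 0.065 m and not (x of lid0 in the frame of stand between -0.04 and 0.09 m and y of lid0 in the frame of stand between -0.06 and 0.06 m)) or (height (world z) of lid1 below 0.065 m and not (x of lid1 in the frame of stand between -0.04 and 0.09 m and y of lid1 in the frame of stand between -0.06 and 0.06 m)) or (height (world z) of lid2 below 0.065 m and not (x of lid2 in the frame of stand between -0.04 and 0.09 m and y of lid2 in the frame of stand between -0.06 and 0.06 m))).
It fails at once if the jam jar or the blue cap on the deck is moved more than 20 mm or tipped over (distance of any of jam, bluecap from where it was at the start of the episode above 0.02 m or angle between any of jam, bluecap's own z axis and vertical above 0.5 rad).
It fails at once if something else on the counter is moved more than 30 mm (distance of any of mug, spice, soap, spatula from where it was at the start of the episode above 0.03 m).
It also fails if it takes over 59 s, if anything falls off the work surface, if the arm or the gripper's body presses on something with over 40 N, if the wrist force passes 120 N, or if a joint passes its speed limit or range.

## Robot

A 6-joint arm with a two-finger parallel gripper is mounted at the origin on the work surface. World frame = base frame: x ahead of the robot, y to its left, z up, the work surface at z = 0. Lengths are in mm, angles in rad, forces in N, time in s.
With the tool pointing down it reaches from about 350 to 975 mm from the base axis. Payload 7.1 kg.
Tool frame: the origin (TCP) lies at the very end of the fingers, on their centre line; the grasp point (between the pads) lies 19 mm behind it (ctrl.grasp_offset is the distance from the TCP to the grasp point, in mm); z points along the fingers, y is the line along which they close (so a half turn about z gives the same grasp; the last joint's range is limited). The gripper opens to 88 mm and grips with 3 to 60 N. Pads are 20 mm wide; open, the fingers measure 115 mm over their backs; the gripper's body (75 mm by 178 mm) begins 61 mm behind the grasp point.
Start: joints at [1.084, 0.423, 1.63, -0, 1.089, -0.019], TCP at [281.795, 557.85, 222.675] pointing down, gripper open.
Joint ranges: [-3, 3], [-0.9, 2.11], [0.09, 2.58], [-1.31, 4.45], [0.11, 2.69], [-2.54, 2.54]. Speed limits (rad/s): [2.39, 2.39, 3.01, 3.14, 3.14, 3.14].

## Interface

Orientations are given as a rotation vector (axis times angle).
In Python, from workcell import ctrl, viewer, ticket, models gives the robot as it stands.
- The arm moves only by the tool play_rows, never from a script. Its arguments are lists of equal length, an entry for each row: "dp": the shift along the world's x, y, z in mm, a list of three; "yaw": the turn about the world's z in degrees. In form: {"dp": [[tx, ty, tz], ...], "yaw": [yaw, ...]}. A call has 1 to 8 rows; each row shifts and turns the commanded pose from where the row before left it; what a row does not reach is not made up. A row lasts 1/12 s, in which the tool goes at most 41.7 mm and 7.16 degrees, less where a joint would pass 70% of its speed; a pose out of reach is approached as far as the arm can. A call is refused whole if a number of a shift passes 41.7 or a number of a turn 7.16, either way. A call with a gripper value outside its range is refused whole. "gripper" is the closure, from 0 (fully open) to 1 (shut), set as the call begins (left out, the last holds). The fingers move at their own pace and stop on an object; the grip force is fixed at half the most. Time passes only in rows, so rows that do not move let the fingers close. It gives the time, the measured TCP pose, the force, the opening and the grip force at its end, in the units of the state.
- ctrl.get_obs(): the state, without advancing time (a new reading comes with each control period).
- viewer.get_image(name): name is "scene" or "top"; returns a dict with "pixels" (480x640x3 uint8, red, green, blue), "range_z" (480x640 float32, mm along the optical axis (not along the pixel's ray), 0 where there is no reading), "fx", "fy", "cx", "cy" (pixels), "T" (4x4, takes a point from camera to world coordinates). Camera axes: x right, y up, looking along -z (the intrinsics and any distortion apply to the point x, -y, -z); pixel columns grow to the right and rows downward; lengths in mm; the calibration is good to about 2 mm. A picture is of the moment at which its call begins.
- ticket.close_job(): hands the job in; it is judged then, once.
Trained networks look in a picture, given as the dict that the camera call returned (one of the last four; its "shot" number tells which), for a name from the list of things; names that differ only in an ending like _2 or _b are one class to them, and where a whole thing is asked for, a point or a joint stands for the part that bears it (a point fixed in the world has none). Each returns a list of dicts, best first, with "conf" (0 to 1); they miss things now and then, are a little off and sometimes report something else, mostly with a low value. They report only what shows in the picture. A call takes as long as a camera call.
- models.look_for(picture, name): "bbox" ([centre column, centre row, width, height] in pixels, round what is visible of it).
- models.landmark_of(picture, name): "location" ([column, row] in pixels: a listed point, or the origin of a listed thing).
The state is a dict: "t": time; "qpos": joint angles; "qvel": joint speeds; "joint_torque": joint torques, N m; "ee_pos": TCP position; "orientation": TCP orientation; "ft_force": force on the tool from outside, world axes, zero at the start; "moment": the same for the moment, N m; "width": finger opening in mm; "grasp_force": force on a finger pad.
Only numpy, scipy, OpenCV 4.12 (cv2) and the standard library are available. Lean on these libraries where they do the work, as an engineer would, in place of code of your own. Each camera call takes 0.05 s, during which the arm holds its last target. There are 200 camera calls.

## Working session

There is one attempt and no reset: what is moved stays moved. The work goes in short steps, Python scripts to look and compute and a tool call to move; the robot and the scene stay as the last step left them, time stands still between calls to the robot, and variables do not carry over. Pictures are saved under pics/ and viewed, at most 10 in all, crops included, and the job is handed in when it is done.

Besides the shell and the picture viewer there is one more tool, called after ">>>" as name(argument=value, ...) on one line, values as JSON. play_rows: Moves the arm, as the interface text tells. Its arguments: {"type":"object","properties":{"dp":{"type":"array"},"yaw":{"type":"array"},"gripper":{"type":"number"}},"required":["dp","yaw"]}

```bash
mkdir -p pics; cat > h.py <<'E'
from workcell import ctrl, viewer, ticket, models
import numpy as np, cv2
def ray(p,u,v,z):
    T=np.array(p["T"]);d=T[:3,:3]@np.array([(u-p["cx"])/p["fx"],-(v-p["cy"])/p["fy"],-1.]);o=T[:3,3]
    return o+d*(z-o[2])/d[2]
def snap(n,f=None):
    p=viewer.get_image(n)
    if f: cv2.imwrite("pics/"+f,p["pixels"][:,:,::-1])
    return p
E
python3 - <<'E'
from h import *
for n in("top","scene"):
    p=snap(n,n+"0.png");print(n,np.round(p["T"],2).tolist())
    for k,z in(("gate",75),("slot",75),("stand",0),("lid0",75),("jam",75),("bluecap",75),("mug",0),("spice",0),("soap",0),("spatula",0)):
        for r in models.landmark_of(p,k)[:4]: print(k,round(r["conf"],2),np.round(r["location"]),np.round(ray(p,*r["location"],z)))
o=ctrl.get_obs();print(o["t"],o["ee_pos"],o["orientation"],o["width"])
E
```

```text
top [[0.04, 0.98, -0.2, 384.41], [-1.0, 0.04, -0.0, -12.94], [0.0, 0.2, 0.98, 959.62], [0.0, 0.0, 0.0, 1.0]]
gate 0.64 [274. 214.] [608.  85.  75.]
gate 0.55 [320. 229.] [582.  -5.  75.]
slot 0.59 [273. 201.] [634.  89.  75.]
stand 0.92 [277. 224.] [605.  88.   0.]
lid0 0.83 [242. 290.] [457. 139.  75.]
lid0 0.74 [318. 276.] [490.  -5.  75.]
lid0 0.71 [281. 286.] [467.  65.  75.]
jam 0.93 [232. 240.] [554. 164.  75.]
bluecap 0.57 [322. 226.] [587.  -9.  75.]
mug 0.81 [130. 275.] [485. 385.   0.]
spice 0.65 [494. 332.] [ 398. -367.    0.]
soap 0.69 [170. 174.] [709. 326.   0.]
soap 0.67 [234. 238.] [572. 176.   0.]
spatula 0.73 [505. 216.] [ 643. -400.    0.]
scene [[-0.81, -0.32, 0.49, 1146.65], [0.59, -0.46, 0.66, 799.29], [0.01, 0.83, 0.56, 774.55], [0.0, 0.0, 0.0, 1.0]]
gate 0.58 [319. 278.] [611.  86.  75.]
slot 0.65 [312. 284.] [637.  93.  75.]
slot 0.61 [354. 288.] [566. 158.  75.]
stand 0.93 [322. 302.] [601.  86.   0.]
lid0 0.66 [322. 276.] [601.  82.  75.]
lid0 0.63 [338. 248.] [500.  13.  75.]
lid0 0.57 [358. 250.] [461.  48.  75.]
lid0 0.49 [387. 267.] [453. 143.  75.]
jam 0.58 [356. 289.] [566. 164.  75.]
bluecap 0.49 [306. 256.] [585.  -5.  75.]
spice 0.63 [286. 204.] [ 414. -361.    0.]
soap 0.58 [351. 388.] [709. 327.   0.]
soap 0.29 [386. 269.] [386.  78.   0.]
spatula 0.91 [213. 222.] [ 652. -393.    0.]
1.1 [281.80058473 557.85871436 222.66861169] [ 7.28107367e-01  3.05604173e+00 -1.63329188e-05] 87.91859840888577
```

```bash
python3 - <<'E'
import cv2
a=cv2.imread("pics/top0.png")[170:330,190:370];cv2.imwrite("pics/c0.png",cv2.resize(a,None,fx=3.7,fy=3.7,interpolation=cv2.INTER_CUBIC)[:600])
E
```

```text
(no output)
```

View pics/c0.png

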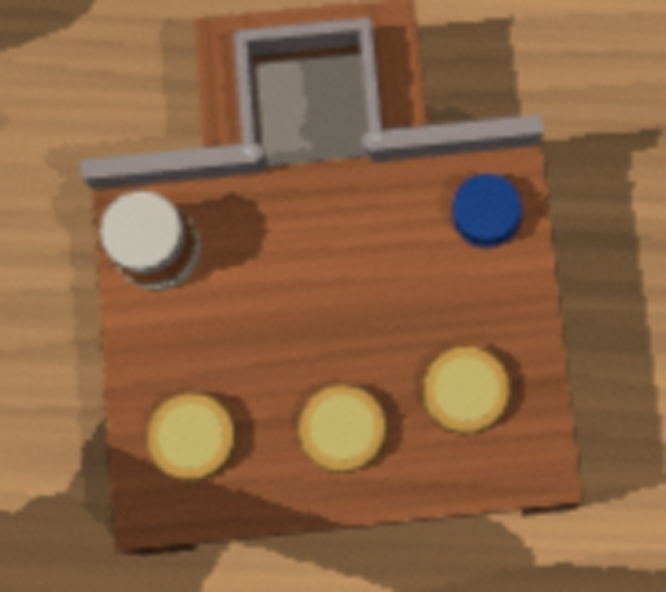

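View pics/scene0.png

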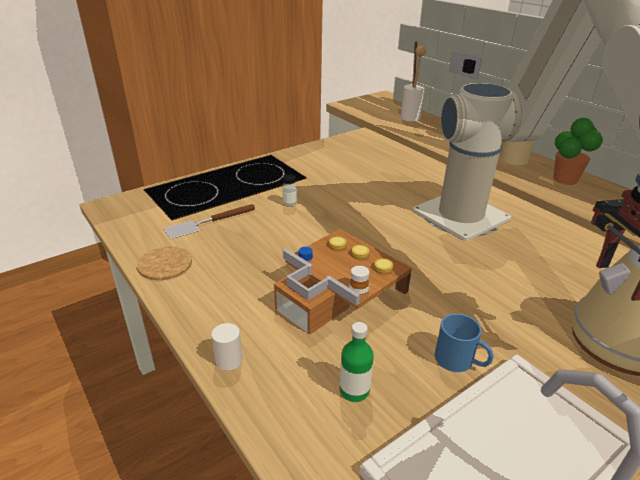

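The crop shows the three lids at about (192,436), (342,428) and (467,390). The gate knobs are at (252,155) and (373,145), the jam is at left and the blue cap at right. I'll measure these precisely next.

```bash
cat >> h.py <<'E'
def lids(p,zt=89):
    h=cv2.cvtColor(p["pixels"],cv2.COLOR_RGB2HSV)
    m=cv2.inRange(h,(20,90,90),(35,255,255)); m[:200]=0;m[330:]=0;m[:,:190]=0;m[:,370:]=0
    n,_,s,c=cv2.connectedComponentsWithStats(m)
    return [(s[i,4],ray(p,*c[i],zt)[:2]) for i in range(1,n) if s[i,4]>60]
E
python3 - <<'E'
from h import *
p=snap("top")
f=lambda x,y,z:ray(p,190+x/3.7-.0,170+y/3.7,z)[:2]
for a,xy in lids(p):print("lid",a,xy.round(1))
k1,k2=f(252,155,100),f(373,145,100)
c=[f(113,543,75),f(581,500,75)]
d=[f(97,190,75),f(545,148,75)]
print(k1,k2,c,d)
for a,b in((c[0],c[1]),(d[0],d[1]),(k1,k2),(f(83,163,100),f(543,120,100))):
    v=a-b;print(np.linalg.norm(v),np.degrees(np.arctan2(-v[0],v[1])),(a+b)/2)
v=(d[0]-c[0]+d[1]-c[1])/2;print("x",np.degrees(np.arctan2(v[1],v[0])),np.linalg.norm(v))
o=ctrl.get_obs()
R=cv2.Rodrigues(np.array(o["orientation"]))[0];print("tool y deg",np.degrees(np.arctan2(R[1,1],R[0,1])))
E
```

```text
lid 274 [ 4.9e+02 -4.0e-01]
lid 283 [468.2  61.6]
lid 285 [460.9 138.3]
[604.98328839 113.91523626] [612.83944908  51.6081545 ] [array([405.12386777, 174.70194656]), array([436.18509509, -62.71028102])] [array([588.97585171, 198.4436348 ]), array([621.50995644, -38.28737137])]
239.43551459221536 7.4538112675468495 [420.65448143  55.99583277]
238.95614085511406 7.825178802711204 [605.24290407  80.07813171]
62.80041161124788 7.186373625122541 [608.91136874  82.76169538]
239.18750052037143 7.83130995394765 [613.51548587  82.43299415]
x 7.433101291069204 186.1527407724444
tool y deg 63.194479032268724
```

>>> play_rows(dp=[[8.5, -31.4, 0], [8.5, -31.4, 0], [8.5, -31.4, 0], [8.5, -31.4, 0], [8.5, -31.4, 0], [8.5, -31.4, 0], [8.5, -31.4, 0], [8.5, -31.4, 0]], yaw=[2.15, 2.15, 2.15, 2.15, 2.15, 2.15, 2.15, 2.15], gripper=0.7)

```text
t: 1.82
ee_pos: [349.9, 305.2, 222.8]
orientation: [0.259, 3.13, 0.0]
ft_force: [0.4, 0.4, 0.7]
width: 37.8
grasp_force: 0.0
```

>>> play_rows(dp=[[8.5, -31.4, 0], [8.5, -31.4, 0], [8.5, -31.4, 0], [8.5, -31.4, 0], [8.5, -31.4, 0], [8.5, -31.4, 0], [8.5, -31.4, 0], [8.5, -31.4, 0]], yaw=[2.15, 2.15, 2.15, 2.15, 2.15, 2.15, 2.15, 2.15])

```text
t: 2.48
ee_pos: [418.0, 53.9, 223.0]
orientation: [-0.211, 3.134, 0.0]
ft_force: [0.2, 0.1, 1.1]
width: 26.3
grasp_force: 0.0
```

>>> play_rows(dp=[[0, 0, -35], [0, 0, -35], [0, 0, -35], [0, 0, -25], [0, 0, -12], [0, 0, 0]], yaw=[0, 0, 0, 0, 0, 0])

```text
t: 2.98
ee_pos: [416.0, 55.2, 78.4]
orientation: [0.207, -3.13, 0.0]
ft_force: [-0.9, 0.2, -0.4]
width: 26.4
grasp_force: 0.0
```

>>> play_rows(dp=[[6, 0.8, 0], [6, 0.8, 0], [6, 0.8, 0], [7, 1, 0], [8, 1.1, 0], [8, 1.1, 0], [8, 1.1, 0], [8, 1.1, 0]], yaw=[0, 0, 0, 0, 0, 0, 0, 0])

```text
t: 3.65
ee_pos: [475.8, 63.4, 80.9]
orientation: [-0.208, 3.134, 0.0]
ft_force: [-0.4, 0.1, 1.1]
width: 26.2
grasp_force: 0.4
```

>>> play_rows(dp=[[8, 1.1, 0], [8, 1.1, 0], [7, 1, 0], [5, 0.7, 0], [3, 0.4, 0], [0, 0, 0]], yaw=[0, 0, 0, 0, 0, 0])

```text
t: 4.15
ee_pos: [506.5, 67.6, 80.6]
orientation: [-0.208, 3.134, 0.0]
ft_force: [-0.3, 0.4, 0.0]
width: 26.2
grasp_force: 0.0
```

```bash
python3 - <<'E'
from h import *
p=snap("top","t1.png")
for a,xy in lids(p):print("lid",a,xy.round(1))
a=p["pixels"][170:330,190:370,::-1];cv2.imwrite("pics/c1.png",cv2.resize(a,None,fx=3.7,fy=3.7,interpolation=cv2.INTER_CUBIC)[:600])
q=snap("scene");a=q["pixels"][210:350,240:430,::-1];cv2.imwrite("pics/s1.png",cv2.resize(a,None,fx=4,fy=4,interpolation=cv2.INTER_CUBIC)[:600])
E
```

```text
lid 154 [484.7  -2.5]
```

View pics/c1.png

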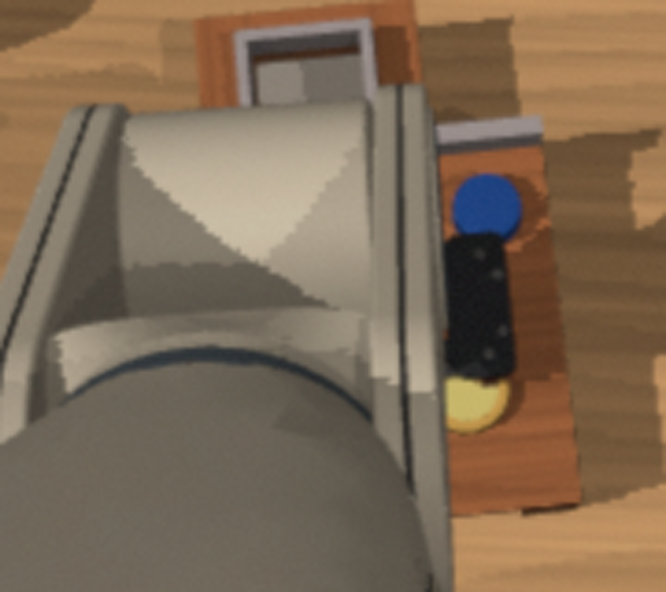

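View pics/s1.png

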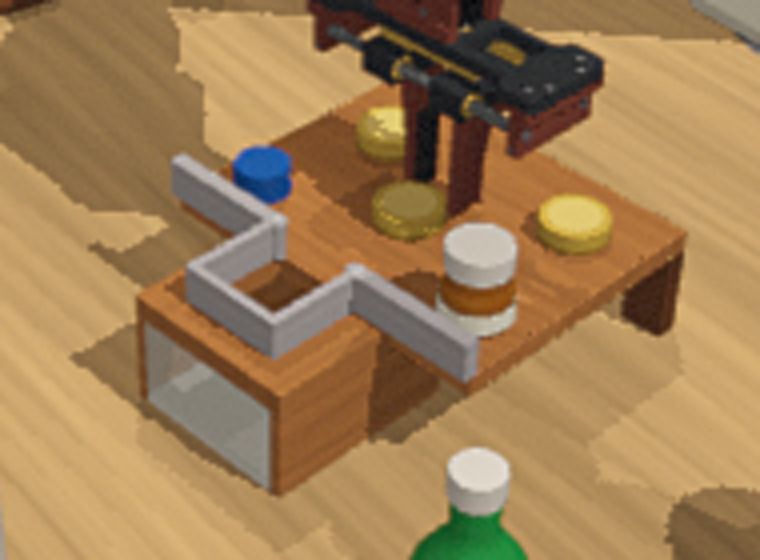

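The cradle holds: the lid sits at scene-crop (410,203), and the gate knobs are at (278,222) and (357,270). I'll check its lateral alignment with the gate.

```bash
cat >> h.py <<'E'
U=np.array([np.cos(np.radians(7.6)),np.sin(np.radians(7.6))]);V=np.array([-U[1],U[0]]);G=np.array([605,81.5])
def st(w): return np.array([(w-G)@U,(w-G)@V]).round(1)
E
python3 - <<'E'
from h import *
p=snap("scene");f=lambda x,y,z:ray(p,240+x/4,210+y/4,z)[:2]
a,b=f(277,219,100),f(357,268,100);print("knobs",st(a),st(b),st((a+b)/2))
print("lid",st(f(410,200,89)),"tcp",st(np.array(ctrl.get_obs()["ee_pos"][:2])))
for r in models.landmark_of(p,"lid0"):print(r["conf"],st(ray(p,*r["location"],75)[:2]))
for r in models.landmark_of(p,"gate"):print(r["conf"],st(ray(p,*r["location"],75)[:2]))
E
```

```text
knobs [ 10.  -26.4] [ 8.4 37.7] [9.2 5.7]
lid [-71.4   2.6] tcp [-100.6   -0.7]
0.7 [-72.6   0.9]
0.58 [-137.4   79.8]
0.43 [-109.3  -59.3]
0.89 [1.4 4.1]
```

>>> play_rows(dp=[[5, 1, 0], [7, 1.3, 0], [7, 1.3, 0], [7, 1.3, 0], [7, 1.3, 0], [5, 1, 0], [3, 0.5, 0], [0, 0, 0]], yaw=[0, 0, 0, 0, 0, 0, 0, 0])

```text
t: 5.07
ee_pos: [547.6, 75.4, 80.7]
orientation: [-0.208, 3.134, 0.0]
ft_force: [-1.0, 0.2, 0.0]
width: 26.4
grasp_force: 0.0
```

```bash
python3 - <<'E'
from h import *
q=snap("scene");a=q["pixels"][210:350,240:430,::-1];cv2.imwrite("pics/s2.png",cv2.resize(a,None,fx=4,fy=4,interpolation=cv2.INTER_CUBIC)[:600])
for k in ("lid0","gate"):
    for r in models.landmark_of(q,k):print(k,r["conf"],st(ray(q,*r["location"],75)[:2]))
print("tcp",st(np.array(ctrl.get_obs()["ee_pos"][:2])))
E
```

```text
lid0 0.74 [-22.3   0.2]
lid0 0.68 [-141.9   78.6]
gate 0.62 [0.4 4.5]
tcp [-58.9   1.5]
```

View pics/s2.png

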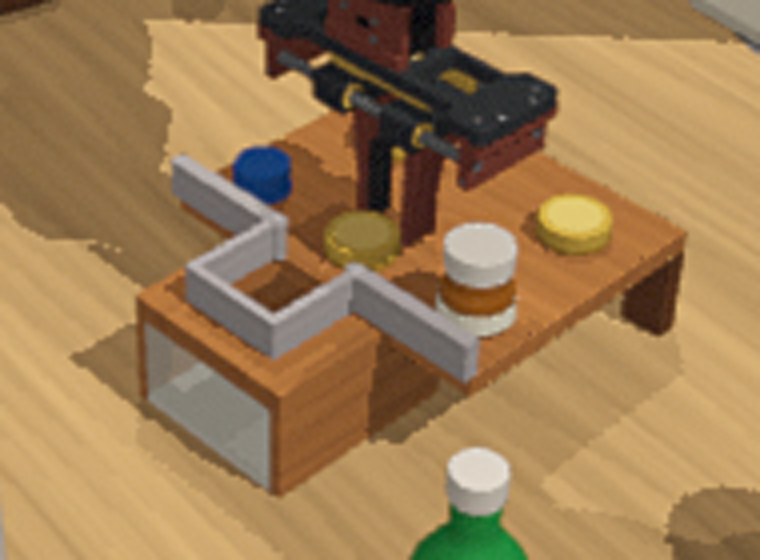

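The lid is now just before the gate, at (363,237). I'll use the depth cloud for an accurate lid-to-gate offset.

```bash
cat >> h.py <<'E'
def cloud(p):
    v,u=np.mgrid[:480,:640];d=p["range_z"]
    c=np.stack([(u-p["cx"])/p["fx"]*d,-(v-p["cy"])/p["fy"]*d,-d],-1)
    T=np.array(p["T"]);w=c@T[:3,:3].T+T[:3,3];w[d==0]=np.nan
    s=np.stack([(w[...,:2]-G)@U,(w[...,:2]-G)@V,w[...,2]],-1);return s
def fitlid(s,x0,y0,p):
    m=(abs(s[...,0]-x0)<35)&(abs(s[...,1]-y0)<35)&(s[...,2]>85)&(s[...,2]<94)
    h=cv2.cvtColor(p["pixels"],cv2.COLOR_RGB2HSV);m&=cv2.inRange(h,(20,90,40),(38,255,255))>0
    q=s[m];return m.sum(),(q.min(0)+q.max(0))/2,q.mean(0),np.ptp(q,axis=0)
E
python3 - <<'E'
from h import *
p=snap("scene");s=cloud(p)
print(fitlid(s,-25,0,p))
f=s[(s[...,2]>96)&(s[...,2]<104)&(s[...,0]>-8)&(s[...,0]<18)&(abs(s[...,1])<125)]
y=np.sort(f[:,1]);g=np.diff(y);i=g.argmax();print(len(y),"gap",y[i],y[i+1],y[0],y[-1],"x",np.percentile(f[:,0],[2,50,98]))
f=s[(s[...,2]>96)&(s[...,2]<104)&(s[...,0]>20)&(s[...,0]<85)&(abs(s[...,1])<60)];print("guards y",f[:,1].min(),f[:,1].max())
l,r=f[f[:,1]>10],f[f[:,1]<-10];print(l[:,1].mean(),r[:,1].mean())
p=snap("top");s=cloud(p)
f=s[(s[...,2]>94)&(s[...,2]<106)&(s[...,0]>20)&(s[...,0]<60)&(abs(s[...,1])<45)];l,r=f[f[:,1]>10],f[f[:,1]<-10];print("top",len(l),len(r),l[:,1].mean(),r[:,1].mean())
E
```

```text
(np.int64(165), array([-27.37123376,   4.00827206,  88.52396094]), array([-27.05149816,   4.87887402,  88.2720097 ]), array([43.77227996, 43.76473537,  6.5074843 ]))
287 gap -22.727740724542098 30.53267813850423 -116.31911590277623 124.74726806482386 x [ 2.82585582 10.67159188 16.69777623]
guards y -32.97581500518515 41.50990954997753
32.82829080356744 -25.22831103231334
top 0 0 nan nan<stdin>:9: RuntimeWarning: Mean of empty slice.
  ret = ret.dtype.type(ret / rcount)
```

Gate and lid are both at y≈4 in the scene camera, so they are aligned. I'll push straight through.

>>> play_rows(dp=[[4, 0.5, 0], [7, 0.9, 0], [7, 0.9, 0], [8, 1.1, 0], [8, 1.1, 0], [7, 0.9, 0], [3, 0.4, 0], [0, 0, 0]], yaw=[0, 0, 0, 0, 0, 0, 0, 0])

```text
t: 5.98
ee_pos: [591.8, 81.2, 80.6]
orientation: [-0.208, 3.134, 0.0]
ft_force: [0.2, -0.3, 0.1]
width: 26.4
grasp_force: 0.0
```

```bash
python3 - <<'E'
from h import *
q=snap("scene");a=q["pixels"][210:350,240:430,::-1];cv2.imwrite("pics/s3.png",cv2.resize(a,None,fx=4,fy=4,interpolation=cv2.INTER_CUBIC)[:600])
o=ctrl.get_obs();print("tcp",st(np.array(o["ee_pos"][:2])),o["ft_force"])
E
```

```text
tcp [-13.9   1.4] [-0.6638565   0.51324746 -0.34773602]
```

View pics/s3.png

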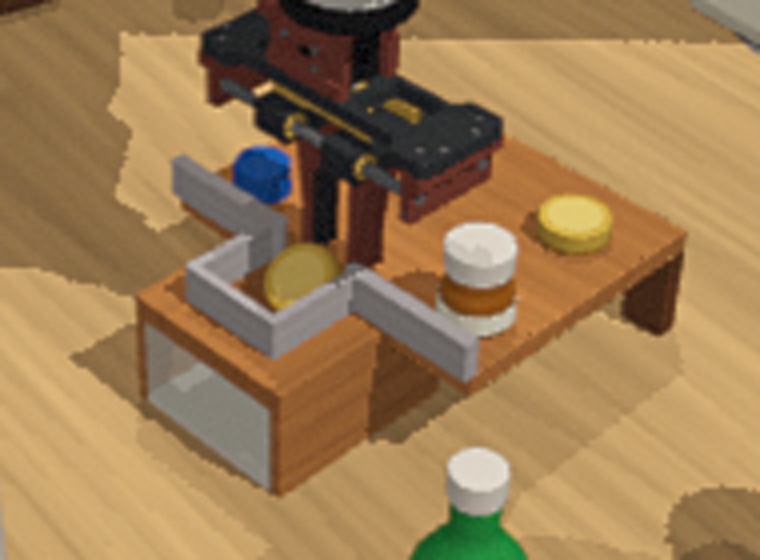

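The lid is tipping into the slot at (303,278); a slight nudge, then retreat and lift.

>>> play_rows(dp=[[3, 0.4, 0], [2, 0.3, 0], [0, 0, 0], [0, 0, 0]], yaw=[0, 0, 0, 0])

```text
t: 6.37
ee_pos: [595.8, 81.8, 80.7]
orientation: [0.208, -3.135, -0.0]
ft_force: [0.0, 0.7, 0.0]
width: 26.2
grasp_force: 0.0
```

>>> play_rows(dp=[[-8, -1, 0], [-15, -2, 5], [-15, -2, 30], [-15, -2, 40], [0, 0, 0]], yaw=[0, 0, 0, 0, 0])

```text
t: 6.78
ee_pos: [543.2, 74.8, 159.9]
orientation: [-0.208, 3.129, 0.0]
ft_force: [1.3, -0.1, 0.6]
width: 26.5
grasp_force: 0.0
```

```bash
python3 - <<'E'
from h import *
q=snap("scene");a=q["pixels"][210:350,240:430,::-1];cv2.imwrite("pics/s4.png",cv2.resize(a,None,fx=4,fy=4,interpolation=cv2.INTER_CUBIC)[:600])
s=cloud(q);print("L",fitlid(s,-135,75,q))
h=cv2.cvtColor(q["pixels"],cv2.COLOR_RGB2HSV);m=cv2.inRange(h,(20,90,40),(38,255,255))
for x0,y0 in((25,0),):
    k=(s[...,0]>-5)&(s[...,0]<80)&(abs(s[...,1])<50)&(m>0);print(k.sum(),np.median(s[k],axis=0))
o=ctrl.get_obs();print("tcp",o["ee_pos"],st(np.array(o["ee_pos"][:2])))
p=snap("top")
for a,xy in lids(p):print("lid",a,xy.round(1),st(xy))
E
```

```text
L (np.int64(170), array([-133.14588297,   77.96132002,   88.28172846]), array([-131.29917436,   78.73425813,   88.01239661]), array([44.61130856, 43.72781549,  6.39613828]))
0 [nan nan nan]
tcp [543.71482191  74.86733548 157.97836663] [-61.6   1.5]
lid 276 [ 4.902e+02 -2.000e-01] [-124.6  -65.8]
  return _methods._mean(a, axis=axis, dtype=dtype,
  ret = um.true_divide(
```

View pics/s4.png

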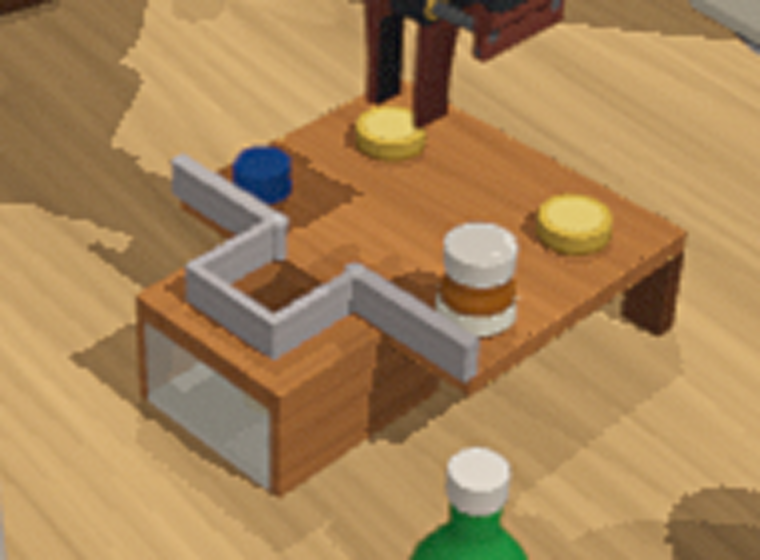

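Only two lids remain on the deck at (390,132) and (575,222), so the first has dropped. Next I'll plan the curved push for the left lid.

```bash
cat >> h.py <<'E'
def plan(lid,h0,back=28,R=40,step=8,astep=5,yg=1.5,xend=-30):
    # lid path in stand frame -> TCP rows in world
    lid=np.array(lid,float);sg=np.sign(h0);a=np.radians(abs(h0))
    L1=(abs(lid[1]-yg)-R*(1-np.cos(a)))/np.sin(a)
    pts=[(lid.copy(),h0)];n=int(np.ceil(L1/step));d=np.array([np.cos(a),sg*np.sin(a)])
    for i in range(1,n+1): pts.append((lid+d*L1*i/n,h0))
    c=pts[-1][0];m=int(np.ceil(abs(h0)/astep))
    for i in range(1,m+1):
        b=a*(1-i/m);pts.append((c+R*np.array([np.sin(a)-np.sin(b),sg*(np.cos(b)-np.cos(a))]),h0*(1-i/m)))
    e=pts[-1][0]
    k=int(np.ceil((xend-e[0])/7))
    for i in range(1,k+1):pts.append((e+[(xend-e[0])*i/k,0],0))
    return [(p-back*np.array([np.cos(np.radians(h)),np.sin(np.radians(h))]),h) for p,h in pts]
def wr(s): return G+s[0]*U+s[1]*V
E
python3 - <<'E'
from h import *
t=plan((-136,76),-45,back=28);w=[(wr(s),h) for s,h in t]
o=ctrl.get_obs();print("now",o["ee_pos"],o["qpos"])
b=wr(plan((-136,76),-45,back=50)[0][0]);print("start",b,"contact",w[0][0],"n",len(w))
for (p,h),(q,g) in zip(w,w[1:]):print((q-p).round(1),round(g-h,1),q.round(1))
E
```

```text
now [543.38375634  74.8336738  156.28031163] [ 1.15152702e-01  3.99600068e-01  1.85135148e+00  1.73103520e-05
  8.87242247e-01 -1.58824988e+00]
start [420.42246984 169.21430397] contact [437.89959149 155.8520355 ] n 25
[ 5.9 -4.5] 0 [443.8 151.4]
[ 5.9 -4.5] 0 [449.7 146.9]
[ 5.9 -4.5] 0 [455.5 142.4]
[ 5.9 -4.5] 0 [461.4 137.9]
[ 5.9 -4.5] 0 [467.3 133.4]
[ 5.9 -4.5] 0 [473.2 128.9]
[ 5.9 -4.5] 0 [479.  124.4]
[ 5.9 -4.5] 0 [484.9 119.9]
[ 5.9 -4.5] 0 [490.8 115.4]
[ 5.9 -4.5] 0 [496.7 110.9]
[ 5.9 -4.5] 0 [502.6 106.4]
[ 5.9 -4.5] 0 [508.4 101.9]
[ 1.5 -4. ] 5.0 [509.9  97.9]
[ 1.8 -3.9] 5.0 [511.7  94.1]
[ 2.1 -3.7] 5.0 [513.8  90.4]
[ 2.4 -3.5] 5.0 [516.3  86.9]
[ 2.7 -3.3] 5.0 [519.   83.6]
[ 3. -3.] 5.0 [522.1  80.6]
[ 3.3 -2.7] 5.0 [525.3  77.9]
[ 3.5 -2.4] 5.0 [528.8  75.5]
[ 3.7 -2.1] 5.0 [532.5  73.3]
[4.9 0.7] 0.0 [537.4  74. ]
[4.9 0.7] 0 [542.4  74.7]
[4.9 0.7] 0 [547.3  75.3]
```

>>> play_rows(dp=[[-17.6, 13.5, 0], [-17.6, 13.5, 0], [-17.6, 13.5, 0], [-17.6, 13.5, 0], [-17.6, 13.5, 0], [-17.6, 13.5, 0], [-17.6, 13.5, 0], [0, 0, 0]], yaw=[-6.43, -6.43, -6.43, -6.43, -6.43, -6.43, -6.42, 0])

```text
t: 7.55
ee_pos: [416.3, 170.0, 153.1]
orientation: [-1.012, -2.97, 0.004]
ft_force: [-0.8, -0.1, -0.6]
width: 26.1
grasp_force: 0.0
```

>>> play_rows(dp=[[0, 0, -30], [0, 0, -25], [0, 0, -15], [0, 0, -5], [0, 0, 0]], yaw=[0, 0, 0, 0, 0])

```text
t: 7.97
ee_pos: [419.2, 168.6, 77.9]
orientation: [-1.004, -2.974, 0.004]
ft_force: [1.0, -0.3, -0.4]
width: 26.3
grasp_force: 0.0
```

```bash
python3 - <<'E'
from h import *
o=ctrl.get_obs();R=cv2.Rodrigues(np.array(o["orientation"]))[0];print(o["ee_pos"],"tool y deg",np.degrees(np.arctan2(R[1,1],R[0,1])))
q=snap("scene");print(fitlid(cloud(q),-133,78,q)[:3])
E
```

```text
[419.1695963  168.6188773   77.90638926] tool y deg 52.68077855449554
(np.int64(163), array([-131.45609396,   77.64234396,   88.08146292]), array([-131.00720233,   79.27085751,   88.10898386]))
```

>>> play_rows(dp=[[4.6, -3.2, 2.5], [4.6, -3.2, 0], [4.6, -3.2, 0], [4.7, -3.2, 0], [5.9, -4.5, 0], [5.9, -4.5, 0], [5.9, -4.5, 0], [5.9, -4.5, 0]], yaw=[0, 0, 0, 0, 0, 0, 0, 0])

```text
t: 8.68
ee_pos: [462.7, 137.9, 82.2]
orientation: [1.007, 2.976, 0.0]
ft_force: [-0.2, 0.1, 0.2]
width: 26.4
grasp_force: 0.4
```

>>> play_rows(dp=[[5.9, -4.5, 0], [5.9, -4.5, 0], [5.9, -4.5, 0], [5.9, -4.5, 0], [5.9, -4.5, 0], [5.9, -4.5, 0], [4, -3, 0], [0, 0, 0]], yaw=[0, 0, 0, 0, 0, 0, 0, 0])

```text
t: 9.35
ee_pos: [502.6, 107.9, 82.2]
orientation: [1.008, 2.975, 0.0]
ft_force: [0.1, 0.4, -0.3]
width: 26.1
grasp_force: 0.0
```

```bash
python3 - <<'E'
from h import *
o=ctrl.get_obs();R=cv2.Rodrigues(np.array(o["orientation"]))[0];print(o["ee_pos"],st(np.array(o["ee_pos"][:2])),"tool y deg",np.degrees(np.arctan2(R[1,1],R[0,1])))
q=snap("scene");print(fitlid(cloud(q),-60,25,q)[:4])
E
```

```text
[502.57668573 107.93496105  82.18518893] [-98.   39.7] tool y deg 52.55838105063638
(np.int64(134), array([-74.70020644,  19.85842908,  88.39183183]), array([-74.75275541,  20.70964049,  88.28132932]), array([40.29938143, 39.36103422,  6.6695149 ]))
```

>>> play_rows(dp=[[2.9, -3, 0], [2.9, -3, 0], [1.5, -4, 0], [1.8, -3.9, 0], [2.1, -3.7, 0], [2.4, -3.5, 0], [2.7, -3.3, 0], [3, -3, 0]], yaw=[0, 0, 5, 5, 5, 5, 5, 5])

```text
t: 10.07
ee_pos: [520.8, 80.8, 82.1]
orientation: [-0.196, -3.135, 0.0]
ft_force: [-0.6, -0.4, -0.4]
width: 26.2
grasp_force: 0.0
```

>>> play_rows(dp=[[3.3, -2.7, 0], [3.5, -2.4, 0], [3.7, -2.1, 0], [4.9, 0.7, 0], [3, 0.4, 0], [0, 0, 0]], yaw=[5, 5, 5, 0, 0, 0])

```text
t: 10.57
ee_pos: [540.0, 75.2, 82.3]
orientation: [-0.204, 3.134, 0.0]
ft_force: [0.4, 0.5, 0.6]
width: 26.6
grasp_force: 0.0
```

```bash
python3 - <<'E'
from h import *
o=ctrl.get_obs();R=cv2.Rodrigues(np.array(o["orientation"]))[0];print(o["ee_pos"],st(np.array(o["ee_pos"][:2])),"tool y deg",np.degrees(np.arctan2(R[1,1],R[0,1])))
q=snap("scene");print(fitlid(cloud(q),-32,4,q)[:4])
E
```

```text
[540.02944941  75.16585991  82.25509978] [-65.2   2.3] tool y deg 97.45680694546978
(np.int64(170), array([-37.49310806,   4.21112528,  88.4967499 ]), array([-34.64580142,   5.52889857,  88.06641498]), array([46.1144393 , 42.82913118,  6.98943779]))
```

>>> play_rows(dp=[[5, 0.4, 0], [7, 0.7, 0], [8, 1, 0], [8, 1, 0], [8, 1, 0], [8, 1.1, 0], [6, 0.8, 0], [3, 0.4, 0]], yaw=[0, 0, 0, 0, 0, 0, 0, 0])

```text
t: 11.28
ee_pos: [593.4, 81.5, 82.1]
orientation: [-0.208, 3.134, 0.0]
ft_force: [-0.5, -0.5, -0.2]
width: 26.3
grasp_force: 0.3
```

>>> play_rows(dp=[[2, 0.3, 0], [1, 0.1, 0], [0, 0, 0], [0, 0, 0], [-10, -1.3, 0], [-15, -2, 10], [-15, -2, 40], [-10, -1.3, 35]], yaw=[0, 0, 0, 0, 0, 0, 0, 0])

```text
t: 11.95
ee_pos: [541.8, 74.8, 165.3]
orientation: [0.208, -3.129, 0.0]
ft_force: [1.6, -0.9, 0.2]
width: 26.3
grasp_force: 0.0
```

```bash
python3 - <<'E'
from h import *
o=ctrl.get_obs();print(o["ee_pos"],o["qpos"])
q=snap("scene");a=q["pixels"][210:350,240:430,::-1];cv2.imwrite("pics/s5.png",cv2.resize(a,None,fx=4,fy=4,interpolation=cv2.INTER_CUBIC)[:600])
p=snap("top")
for a,xy in lids(p):print("lid",a,xy.round(1),st(xy))
E
```

```text
[541.83696472  74.78834597 165.34084846] [ 1.15405567e-01  3.88252738e-01  1.84279729e+00 -5.80359683e-06
  9.16319864e-01 -1.58791447e+00]
lid 276 [490.1  -0.5] [-124.7  -66.1]
```

View pics/s5.png

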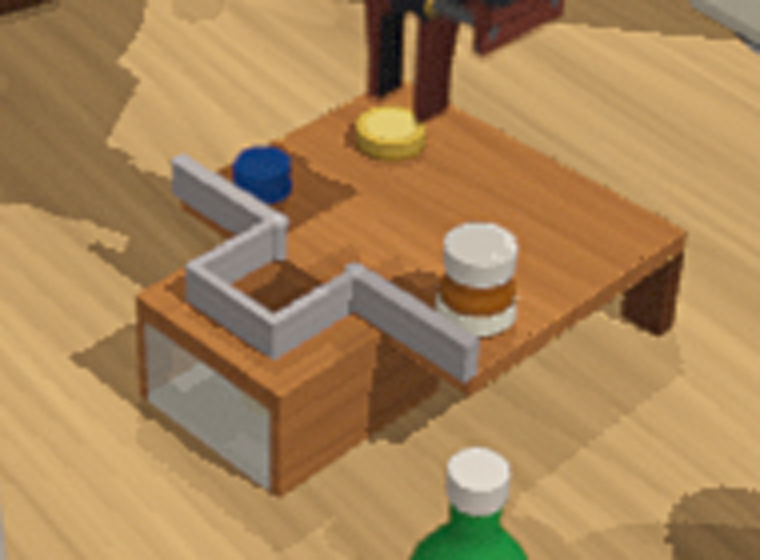

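The second lid has dropped; only the right lid at (390,132) remains. The tool needs a half turn to stay within J6's range.

```bash
python3 - <<'E'
from h import *
L=(-126,-65)
t=plan(L,45,back=28);w=[(wr(s),h) for s,h in t]
b=wr(plan(L,45,back=50)[0][0]);print("start",b,"contact",w[0][0],"n",len(w))
for (p,h),(q,g) in zip(w,w[1:]):print((q-p).round(1),round(g-h,1),q.round(1))
E
```

```text
start [458.33471531 -39.31404632] contact [471.69698378 -21.83692466] n 22
[4.7 6.2] 0 [476.4 -15.7]
[4.7 6.2] 0 [481.1  -9.5]
[4.7 6.2] 0 [485.8  -3.4]
[4.7 6.2] 0 [490.5   2.8]
[4.7 6.2] 0 [495.2   8.9]
[4.7 6.2] 0 [499.9  15.1]
[4.7 6.2] 0 [504.6  21.2]
[4.7 6.2] 0 [509.3  27.4]
[4.7 6.2] 0 [514.   33.6]
[4.7 6.2] 0 [518.8  39.7]
[0.4 4.2] -5.0 [519.1  44. ]
[0.7 4.2] -5.0 [519.9  48.2]
[1.1 4.1] -5.0 [520.9  52.3]
[1.5 4. ] -5.0 [522.4  56.3]
[1.8 3.9] -5.0 [524.2  60.1]
[2.1 3.7] -5.0 [526.3  63.8]
[2.4 3.5] -5.0 [528.8  67.3]
[2.7 3.3] -5.0 [531.5  70.6]
[3. 3.] -5.0 [534.5  73.6]
[6.4 0.9] 0.0 [540.9  74.5]
[6.4 0.9] 0 [547.3  75.3]
```

>>> play_rows(dp=[[-4.2, -5.7, 0], [-4.2, -5.7, 0], [-4.2, -5.7, 0], [-4.2, -5.7, 0], [-4.2, -5.7, 0], [-4.2, -5.7, 0], [-4.2, -5.7, 0], [-4.2, -5.7, 0]], yaw=[-6.75, -6.75, -6.75, -6.75, -6.75, -6.75, -6.75, -6.75])

```text
t: 12.72
ee_pos: [510.8, 29.4, 165.5]
orientation: [-1.246, -2.883, 0.001]
ft_force: [-0.8, -0.3, -0.5]
width: 26.5
grasp_force: 0.0
```

>>> play_rows(dp=[[-4.2, -5.7, 0], [-4.2, -5.7, 0], [-4.2, -5.7, 0], [-4.2, -5.7, 0], [-4.2, -5.7, 0], [-4.2, -5.7, 0], [-4.2, -5.7, 0], [-4.2, -5.7, 0]], yaw=[-6.75, -6.75, -6.75, -6.75, -6.75, -6.75, -6.75, -6.75])

```text
t: 13.38
ee_pos: [477.2, -16.2, 165.5]
orientation: [-2.419, -2.003, 0.001]
ft_force: [-0.1, -0.1, -0.5]
width: 26.3
grasp_force: 0.0
```

>>> play_rows(dp=[[-4.2, -5.7, 0], [-4.2, -5.7, 0], [-4.2, -5.7, 0], [-4.2, -5.7, 0], [0, 0, 0], [0, 0, 0]], yaw=[-6.75, -6.75, -6.75, -6.75, 0, 0])

```text
t: 13.88
ee_pos: [460.9, -38.8, 165.7]
orientation: [-2.814, -1.396, 0.001]
ft_force: [0.9, -0.2, 0.1]
width: 26.3
grasp_force: 0.0
```

```bash
python3 - <<'E'
from h import *
o=ctrl.get_obs();R=cv2.Rodrigues(np.array(o["orientation"]))[0];print(o["ee_pos"],"tool y deg",np.degrees(np.arctan2(R[1,1],R[0,1])),o["qpos"][5])
q=snap("scene");print(fitlid(cloud(q),-122,-62,q)[:4])
E
```

```text
[460.88386953 -38.76906593 165.74537769] tool y deg -37.24339466124524 0.5402498528667741
(np.int64(138), array([-121.0452085 ,  -64.21750173,   88.16003059]), array([-120.11823631,  -63.08644472,   87.8560954 ]), array([42.88309099, 43.72656747,  6.07520365]))
```

>>> play_rows(dp=[[-2.5, 0, -30], [0, 0, -30], [0, 0, -17], [0, 0, -6], [0, 0, -1], [0, 0, 0]], yaw=[0, 0, 0, 0, 0, 0])

```text
t: 14.43
ee_pos: [459.4, -38.6, 82.3]
orientation: [-2.815, -1.394, 0.0]
ft_force: [0.6, 0.1, -0.5]
width: 26.1
grasp_force: 0.0
```

>>> play_rows(dp=[[3.4, 4.4, 0], [3.4, 4.4, 0], [3.4, 4.4, 0], [3.3, 4.4, 0], [4.7, 6.2, 0], [4.7, 6.2, 0], [4.7, 6.2, 0], [4.7, 6.2, 0]], yaw=[0, 0, 0, 0, 0, 0, 0, 0])

```text
t: 15.1
ee_pos: [491.9, 4.4, 82.2]
orientation: [2.816, 1.392, 0.0]
ft_force: [-0.4, -0.1, 1.1]
width: 26.1
grasp_force: 0.4
```

>>> play_rows(dp=[[4.7, 6.2, 0], [4.7, 6.2, 0], [4.7, 6.2, 0], [4.7, 6.2, 0], [3, 4, 0], [0, 0, 0]], yaw=[0, 0, 0, 0, 0, 0])

```text
t: 15.6
ee_pos: [514.0, 33.3, 82.1]
orientation: [2.816, 1.393, 0.001]
ft_force: [0.5, -0.0, -0.6]
width: 26.3
grasp_force: 0.0
```

```bash
python3 - <<'E'
from h import *
o=ctrl.get_obs();R=cv2.Rodrigues(np.array(o["orientation"]))[0];x=st(np.array(o["ee_pos"][:2]));print(o["ee_pos"],x,"exp lid",x+19.8,"tool y deg",np.degrees(np.arctan2(R[1,1],R[0,1])))
q=snap("scene");print(fitlid(cloud(q),*(x+22),q)[:4])
E
```

```text
[514.02621052  33.26551047  82.12489944] [-96.6 -35.8] exp lid [-76.8 -16. ] tool y deg -37.35934387459135
(np.int64(157), array([-75.37735002, -14.26677634,  88.80649976]), array([-73.94559329, -12.98064486,  88.22278162]), array([46.31767062, 44.30184276,  7.59537087]))
```

On plan at (514, 33.6). I'll continue with one more straight row and then the arc.

>>> play_rows(dp=[[2.4, 3.2, 0], [2.4, 3.2, 0], [0.4, 4.2, 0], [0.7, 4.2, 0], [1.1, 4.1, 0], [1.5, 4, 0], [1.8, 3.9, 0], [2.1, 3.7, 0]], yaw=[0, 0, -5, -5, -5, -5, -5, -5])

```text
t: 16.32
ee_pos: [525.6, 63.2, 82.1]
orientation: [-3.082, -0.608, 0.0]
ft_force: [0.1, -0.0, 0.4]
width: 26.2
grasp_force: 0.0
```

>>> play_rows(dp=[[2.4, 3.5, 0], [2.7, 3.3, 0], [3, 3, 0], [4, 0.5, 0], [2, 0.3, 0], [0, 0, 0]], yaw=[-5, -5, -5, 0, 0, 0])

```text
t: 16.82
ee_pos: [540.3, 73.6, 82.2]
orientation: [-3.134, -0.212, -0.001]
ft_force: [0.1, 0.9, -0.3]
width: 26.4
grasp_force: 0.0
```

```bash
python3 - <<'E'
from h import *
o=ctrl.get_obs();R=cv2.Rodrigues(np.array(o["orientation"]))[0];x=st(np.array(o["ee_pos"][:2]));print(o["ee_pos"],x,"tool y deg",np.degrees(np.arctan2(R[1,1],R[0,1])))
q=snap("scene");print(fitlid(cloud(q),-35,4,q)[:4])
E
```

```text
[540.27343381  73.55343037  82.17214578] [-65.2   0.7] tool y deg -82.2682831223468
(np.int64(164), array([-35.84511285,   4.33038422,  88.34030135]), array([-35.3997881 ,   4.71355701,  88.07059348]), array([41.35077174, 43.32351657,  6.46666911]))
```

Centred. I'll push it through with a 0.8 mm leftward correction, then retreat and lift.

>>> play_rows(dp=[[5, 0.9, 0], [7, 1.2, 0], [8, 1.2, 0], [8, 1.1, 0], [8, 1.1, 0], [8, 1.1, 0], [6, 0.8, 0], [3, 0.4, 0]], yaw=[0, 0, 0, 0, 0, 0, 0, 0])

```text
t: 17.53
ee_pos: [593.8, 81.5, 82.1]
orientation: [-3.135, -0.208, -0.001]
ft_force: [-1.0, -1.0, 1.5]
width: 26.3
grasp_force: 0.3
```

>>> play_rows(dp=[[2, 0.3, 0], [1, 0.1, 0], [0, 0, 0], [0, 0, 0], [-10, -1.3, 0], [-15, -2, 10], [-15, -2, 40], [-10, -1.3, 35]], yaw=[0, 0, 0, 0, 0, 0, 0, 0])

```text
t: 18.2
ee_pos: [542.4, 74.7, 165.4]
orientation: [3.134, 0.208, -0.009]
ft_force: [0.7, -0.6, 0.9]
width: 26.3
grasp_force: 0.0
```

>>> play_rows(dp=[[-30, 0, 20], [-30, 0, 20], [-30, 0, 20], [-15, 0, 0], [0, 0, 0], [0, 0, 0], [0, 0, 0], [0, 0, 0]], yaw=[0, 0, 0, 0, 0, 0, 0, 0])

```text
t: 18.87
ee_pos: [441.7, 75.2, 225.6]
orientation: [3.135, 0.208, -0.001]
ft_force: [0.3, -0.1, 0.4]
width: 26.2
grasp_force: 0.0
```

```bash
python3 - <<'E'
from h import *
q=snap("scene");p=snap("top")
for n,i in(("s",q["pixels"][210:350,240:430]),("t",p["pixels"][170:330,190:370])):cv2.imwrite(f"pics/{n}6.png",cv2.resize(i[:,:,::-1],None,fx=3.7,fy=3.7,interpolation=cv2.INTER_CUBIC)[:600])
s=cloud(p);print(lids(p))
for k in("jam","bluecap"):
    for r in models.landmark_of(p,k)[:1]:print(k,np.round(ray(p,*r["location"],75)))
for r in models.landmark_of(q,"lid0"):print(r)
E
```

```text
[]
bluecap [588.  -5.  75.]
{'location': [320.2, 278.6], 'conf': 0.63}
{'location': [318.7, 289.2], 'conf': 0.61}
```

View pics/s6.png

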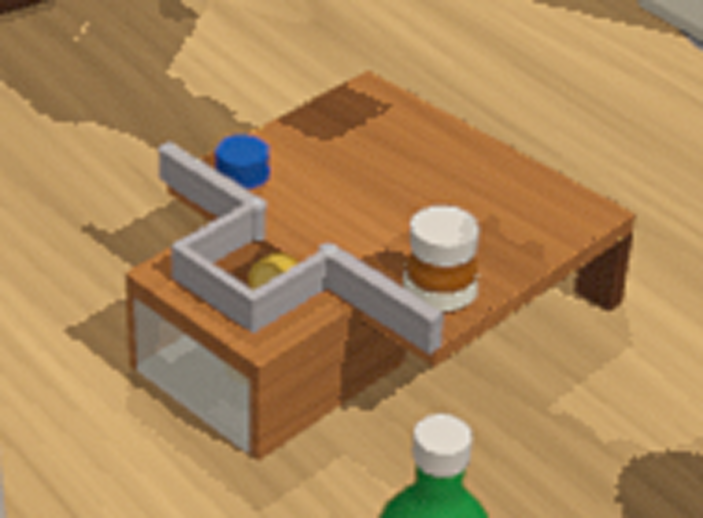

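The third lid is visible in the slot at (272,270); I need its height.

```bash
python3 - <<'E'
from h import *
q=snap("scene");s=cloud(q)
m=np.zeros((480,640),bool);m[268:295,295:335]=1
h=cv2.cvtColor(q["pixels"],cv2.COLOR_RGB2HSV);m&=cv2.inRange(h,(20,100,40),(38,255,255))>0
k=s[m];print(len(k));print(k.round(0)[::max(1,len(k)//25)])
i=q["pixels"][245:325,275:355,::-1];p=snap("top");j=p["pixels"][180:220,240:300,::-1]
cv2.imwrite("pics/z7.png",np.hstack([cv2.resize(i,(400,400),interpolation=cv2.INTER_CUBIC),cv2.resize(j,(400,400),interpolation=cv2.INTER_CUBIC)]))
E
```

```text
67
[[ 10.  -7.  72.]
 [ 16.  -7.  73.]
 [ 14.  -2.  75.]
 [ 11.   1.  74.]
 [ 23.  -7.  73.]
 [ 20.  -3.  74.]
 [ 18.   2.  76.]
 [ 12.   3.  73.]
 [  9.   5.  73.]
 [ 23. -10.  69.]
 [ 22.  -4.  72.]
 [ 21.   2.  75.]
 [ 18.   5.  75.]
 [ 13.   6.  73.]
 [ 23. -16.  62.]
 [ 22. -10.  65.]
 [ 22.  -4.  68.]
 [ 21.   2.  72.]
 [ 22.   9.  77.]
 [ 25. -15.  61.]
 [ 25.  -8.  65.]
 [ nan  nan  nan]
 [ 21.   2.  69.]
 [ 21.   8.  73.]
 [ 24. -16.  57.]
 [ 25.  -8.  62.]
 [ 24.  -2.  65.]
 [ 25.   6.  70.]
 [ 23. -16.  54.]
 [ 25.  -8.  59.]
 [ 24.  -1.  63.]
 [ 27.  -9.  56.]
 [ 25.  -4.  59.]
 [ 25. -11.  51.]]
```

View pics/z7.png

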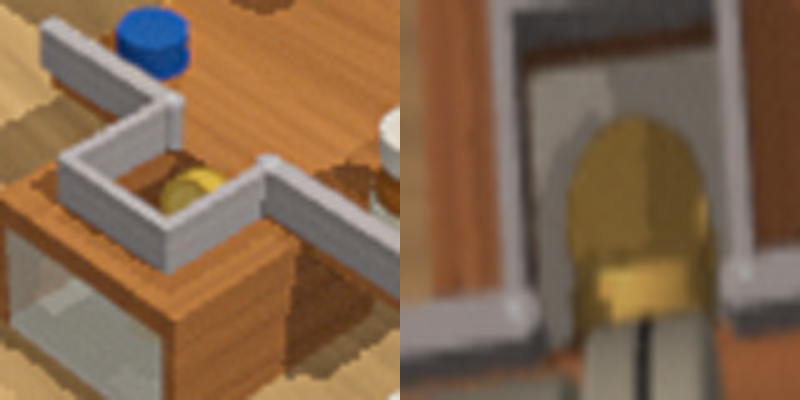

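The lid is leaning in the slot, with its rim near the deck edge. I'll fit its pose from the top depth image.

```bash
python3 - <<'E'
from h import *
for n,(a,b,c,d) in(("top",(180,215,255,292)),("scene",(268,295,295,335))):
    q=snap(n);s=cloud(q);m=np.zeros((480,640),bool);m[a:b,c:d]=1
    h=cv2.cvtColor(q["pixels"],cv2.COLOR_RGB2HSV);m&=cv2.inRange(h,(18,110,40),(38,255,255))>0
    print(n,m.sum())
    for r in range(a,b):
        k=s[r][m[r]];k=k[~np.isnan(k[:,0])]
        if len(k):print(r,len(k),np.median(k,axis=0).round(1),k.min(0).round(),k.max(0).round())
E
```

```text
top 374
192 7 [62.6  2.1 31.7] [62. -4. 27.] [64.  8. 35.]
193 11 [60.7  2.1 31.8] [59. -8. 28.] [62. 12. 34.]
194 14 [58.6  3.3 31.2] [ 57. -10.  28.] [60. 17. 34.]
195 16 [55.9  3.4 32.3] [ 54. -12.  31.] [58. 19. 36.]
196 17 [53.8  2.7 31.5] [ 52. -14.  29.] [55. 19. 34.]
197 19 [51.5  2.5 32.4] [ 49. -16.  28.] [53. 21. 35.]
198 19 [49.6  3.  32.3] [ 48. -16.  29.] [52. 22. 34.]
199 21 [47.5  2.8 31.6] [ 45. -18.  28.] [49. 24. 35.]
200 21 [45.5  3.2 31.7] [ 43. -18.  29.] [47. 24. 34.]
201 21 [43.1  3.3 31.8] [ 41. -17.  30.] [45. 24. 36.]
202 21 [40.6  3.3 31.4] [ 39. -17.  29.] [43. 24. 35.]
203 22 [38.6  2.5 32.2] [ 36. -19.  21.] [41. 24. 35.]
204 21 [36.5  1.7 31.9] [ 34. -18.  20.] [38. 22. 34.]
205 21 [34.4  1.9 31.6] [ 33. -18.  16.] [37. 23. 34.]
206 20 [32.3  0.5 33.5] [ 19. -18.  16.] [35. 23. 77.]
207 20 [18.2 -1.9 73.1] [ 17. -20.  30.] [32. 21. 79.]
208 20 [16.1 -1.7 73.1] [ 15. -20.  59.] [19. 17. 77.]
209 20 [14.4  0.4 72.1] [ 13. -19.  58.] [18. 20. 75.]
210 21 [12.3 -0.4 71.8] [ 11. -19.  62.] [17. 20. 77.]
211 15 [10.4  5.8 72.9] [ 9. -8. 64.] [14. 20. 76.]
212 5 [11.3 16.3 66.7] [-120.  -31.   61.] [ 13.  21. 549.]
scene 74
278 4 [ 9.9 -5.1 73.4] [  7. -17.  65.] [15. -5. 76.]
279 8 [13.4 -3.  73.4] [  7. -23.  59.] [16.  4. 76.]
280 10 [18.9  1.4 74.7] [ 11. -10.  71.] [23.  8. 77.]
281 12 [21.2  1.1 73. ] [ -8. -49.  29.] [25. 11. 76.]
282 10 [23.2 -0.7 70.6] [ 18. -14.  64.] [25.  9. 76.]
283 10 [22.3 -4.4 65.5] [ -7. -52.  22.] [25.  9. 74.]
284 7 [24.3 -7.5 62.4] [ 24. -19.  55.] [25.  2. 68.]
285 6 [25.  -9.8 57.8] [ 24. -17.  54.] [27.  1. 65.]
286 5 [ 25.1 -11.4  53.9] [ 24. -16.  52.] [26. -3. 59.]
287 2 [ 25.1 -12.4  50.7] [ 24. -13.  50.] [ 26. -11.  51.]
```

The depth data show two lids stacked flat, with the top of the stack at z≈32. The third stands at rest on them, spanning z≈32–75. Its centre is at about 53 mm, below the 60 mm limit. The jam jar and blue cap have not moved, and the arm is clear, so I'm handing in.

```bash
python3 -c "
from h import *
print(ticket.close_job())"
```

```text
the job is handed in; nothing more can be done
None
```

I pushed all three lids through the gate and handed the job in, but no verdict came back; two lids lie flat in the box and the third stands on edge on top of them, its centre at about 53 mm (limit 60 mm), with the jam jar and blue cap apparently unmoved.

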